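# Gauge the hole in a dune tile

## Task

Slide the sand-coloured dune tile along its channel until it rests against the stop under the depth gauge, then press the gauge's rod down into the tile's hole until it bottoms, without forcing anything. The needle on the scale follows the rod: leave the rod down on the bottom and slide the marker along the scale until its line is level with the needle. Leave the rook, the canister and the file where they are.

Things in the scene. Friction and masses are not known exactly. Their poses are not given: they have to be found in the camera images.
- gauge: Fixed depth gauge of aluminium and grey metal. Origin on the desk under the rod's axis; +x is the way the tile slides (roughly away from the robot), +y points to the scale, z up. Two rails, 15 mm high, 8 mm thick, x = -135 to 35 mm, leave a channel 84 mm wide centred on y = 0; the desk is its floor. A column at x = 37 to 67, 95 mm high, carries an arm 26 mm wide, z = 75 to 93, that guides the rod.
- stop (a point): Top middle of the stop bar's face that the tile comes to rest against: x = 25, y = 0, z = 30 mm in the gauge's frame.
- scale_zero (a point): Point on the marker's slot at the scale's zero, x = -60, y = 110, z = 35 mm in the gauge's frame, on the flat top of the scale housing. The housing is a grey box from x = -79 to -13 and y = 80 to 230 mm of the gauge, 35 mm high; a duct 22 mm high joins it to the column.
- tile: Loose sand-coloured resin tile, rippled on top, 90 (x) x 80 (y) x 36 mm (z), 0.2 to 0.42 kg; origin at the centre of its underside, axes parallel to the gauge's. It starts in the channel 30 to 60 mm short of the stop; home, its origin is at x = -20 mm of the gauge. A round blind hole 18 mm wide opens at x = +20, y = 0 mm of the tile, under the rod when home; its depth varies, 10 to 30 mm.
- hole_floor (a point): Centre of the floor of the tile's hole.
- rod (a joint): Downward travel of the depth rod, m: 0 fully up, as it starts, 0.045 its end. Upright steel rod 8 mm in diameter with a flat tip and a round head 28 mm wide, 10 mm thick, on top. No spring: it needs about 2 to 4 N to move and stays where it is left. Its tip starts 11 mm above the tile's top, so it bottoms at 21 to 41 mm of travel.
- rod_top (a point): Centre of the top of the rod's head, where it can be pressed; 150 mm above the desk with the rod fully up.
- rod_tip (a point): Centre of the rod's lower end face, 103 mm below rod_top.
- needle_line (a point): Middle of the needle, a dark steel line 26 mm long (along the gauge's x) and 2.5 mm wide lying on the white scale, at x = -32 mm of the gauge and 38 mm above the desk. It is driven by the rod: its y in the gauge's frame is 110 mm plus twice the rod's travel. It is geared to the rod, so do not push it.
- marker (a joint): Travel of the marker along the scale in m, 0 to 0.105, growing to the gauge's +y; it starts between 0 and 0.025. It needs about 1 to 2 N to move and stays where it is left. 0 is level with the needle's zero.
- marker_line (a point): Centre of the marker's top, 64 mm above the desk and 29 mm above the housing's top. The marker is an upright aluminium block, 24 mm (gauge x) x 12 mm (gauge y), that slides along the gauge's y in a slot at x = -60 mm, 3 mm clear of the housing; a small finger on its foot points to the needle from the middle of its width.
- rook: Cream ceramic chess rook, 36 mm wide, 62 mm high, loose; origin at the centre of its foot. Bystander.
- canister: White plastic canister with a black twist cap, 64 mm wide, 110 mm high, loose; origin at the centre of its underside. Bystander.
- file: Steel file with a wooden handle lying flat on the desk, 220 mm long, 18 mm thick at the handle, loose; its length along its x. Bystander.
Mind the look-alikes: they are no part of the job. Of the things that look like the tile, the middle-sized one is meant.

How it is judged:
By the outcome, as a careful person would: the job done as asked, in the order asked, and still so for the second after the job is handed in, with the robot touching nothing.
It also fails if it takes over 61 s, if anything falls off the work surface, if the arm or the gripper's body presses on something with over 40 N, if the wrist force passes 120 N, or if a joint passes its speed limit or range.

## Robot

A 6-joint arm with a two-finger parallel gripper is mounted at the origin on the work surface. World frame = base frame: x ahead of the robot, y to its left, z up, the work surface at z = 0. Lengths are in m, angles in rad, forces in N, time in s.
With the tool pointing down it reaches from about 0.375 to 0.9 m from the base axis. Payload 3.1 kg.
Tool frame: the origin (TCP) lies between the finger pads; the fingertips stand 8 mm ahead of it and the grasp point (between the pads) lies 11 mm behind it; z points along the fingers, y is the line along which they close (so a half turn about z gives the same grasp; the last joint's range is limited). The gripper opens to 85 mm and grips with 20 to 120 N. Pads are 22 mm wide; open, the fingers measure 114 mm over their backs; the gripper's body (76 mm by 85 mm) begins 54 mm behind the grasp point. The pads swing forward as they close: fully open they stand 13 mm farther back than shut.
Start: joints at [-0.178, 0.527, 1.433, -0, 1.181, -0.178], TCP at [0.625, 0, 0.239] pointing down, gripper open.
Joint ranges: [-3.08, 3.08], [-0.75, 2.2], [0.22, 2.44], [-1.43, 4.57], [0, 2.65], [-2.85, 2.85]. Speed limits (rad/s): [2.79, 2.79, 3.14, 3.14, 3.14, 3.14].

## Interface

Orientations are given as a unit quaternion [x, y, z, w].
In Python, from station import readout, cams, sign_off gives the robot as it stands.
- The arm moves only by the tool send_rows, never from a script. Its argument "commands" is text: rows parted by semicolons, each of 5 numbers parted by spaces: the finger opening in mm, from 0 to 85.4, then the shift along the tool's x, y, z each as a share of 0.02 m, from -1 to 1, then the turn about the tool's z as a share of 4 degrees, from -1 to 1. In form: grip dx dy dz spin; .... A call has 1 to 20 rows; each row shifts and turns the commanded pose from where the row before left it, along the tool's axes as they then stand; what a row does not reach is not made up. A row lasts 1/12 s, in which the tool goes at most 41.7 mm and 7.16 degrees, less where a joint would pass 70% of its speed; a pose out of reach is approached as far as the arm can. A call with a number of a shift or a turn outside -1 to 1 is refused whole. A call with a gripper value outside its range is refused whole. The fingers move at their own pace and stop on an object; "grip_force" is the grip in N (left out, the last holds). Time passes only in rows, so rows that do not move let the fingers close. It gives the time, the measured TCP pose, the force, the opening and the grip force at its end, in the units of the state.
- readout.sense(): the state, without advancing time (a new reading comes with each control period).
- cams.snapshot(name): name is "scene" or "side" or "wrist"; returns a dict with "pixels" (480x640x3 uint8, red, green, blue), "intrinsics" (3x3 intrinsics, pixels), "eye" and "rotation" of the camera in the world. Camera axes: x right, y down, z forward; pixel columns grow to the right and rows downward; lengths in m; the calibration is good to about 2 mm. The wrist camera is an equidistant fisheye: a pixel r from the principal point sees the ray r / f radians off the axis. A picture is of the moment at which its call begins. There is no depth.
- sign_off(): hands the job in; it is judged then, once.
The state is a dict: "t": time; "q": joint angles; "qd": joint speeds; "tau": joint torques, N m; "tcp_pos": TCP position; "tool_rot": TCP orientation; "force": force on the tool from outside, world axes, zero at the start; "ft_torque": the same for the moment, N m; "finger_gap": opening from 0.0 (shut) to 1.0 (fully open); "gripper_force": force on a finger pad.
Only numpy, scipy, OpenCV 4.12 (cv2) and the standard library are available. Lean on these libraries where they do the work, as an engineer would, in place of code of your own. Each camera call takes 0.05 s, during which the arm holds its last target. There are 200 camera calls.

## Working session

There is one attempt and no reset: what is moved stays moved. The work goes in short steps, Python scripts to look and compute and a tool call to move; the robot and the scene stay as the last step left them, time stands still between calls to the robot, and variables do not carry over. Pictures are saved under pics/ and viewed, at most 10 in all, crops included, and the job is handed in when it is done.

Besides the shell and the picture viewer there is one more tool, called after "Call:" as name(argument=value, ...) on one line, values as JSON. send_rows: Moves the arm, as the interface text tells. Its arguments: {"type":"object","properties":{"commands":{"type":"string"},"grip_force":{"type":"number"}},"required":["commands"]}

```bash
mkdir -p pics
cat > h.py <<'E'
import numpy as np, cv2
from station import readout, cams, sign_off
def snap(n, f=None):
    s=cams.snapshot(n)
    if f: cv2.imwrite('pics/'+f, s['pixels'][:,:,::-1])
    return s
def ray(s,u,v):
    K=np.array(s['intrinsics']); d=np.linalg.inv(K)@[u,v,1]
    return np.array(s['rotation'])@d
def onz(s,u,v,z):
    d=ray(s,u,v); e=np.array(s['eye']); return e+d*(z-e[2])/d[2]
def proj(s,p):
    c=np.array(s['rotation']).T@(np.array(p)-s['eye']); c=np.array(s['intrinsics'])@c; return c[:2]/c[2]
E
python3 - <<'E'
from h import *
import pickle
d={}
for n in("scene","side"):
    d[n]=snap(n,n+'1.png'); print(n,d[n]['eye'],d[n]['rotation'],d[n]['intrinsics'])
pickle.dump(d,open('s1.pkl','wb'))
print(readout.sense())
E
```

```text
scene [ 0.8899595  -0.59663953  0.90681915] [ 0.90045566  0.25392751 -0.10002349 -0.33866756] [[544.93716966   0.         318.91986449]
 [  0.         544.93716966 239.94149173]
 [  0.           0.           1.        ]]
side [0.1101251  0.99963846 1.15431364] [-0.1841687   0.90285259 -0.38044033  0.0787671 ] [[577.64955718   0.         315.40640244]
 [  0.         577.64955718 237.7626759 ]
 [  0.           0.           1.        ]]
{'t': 0.1, 'q': array([-1.78519816e-01,  5.28375713e-01,  1.43379804e+00,  1.61045627e-05,
        1.18142100e+00, -1.78471189e-01]), 'qd': array([-0.00104485, -0.00232311, -0.00250284, -0.00040679,  0.00130411,
       -0.00067058]), 'tau': array([ 4.33945943e-04, -4.43301880e+01, -1.78587180e+01, -2.04061280e-04,
        3.88642526e-03,  1.10165692e-05]), 'tcp_pos': array([6.24354720e-01, 1.37884750e-04, 2.38422336e-01]), 'tool_rot': array([ 7.07125785e-01,  7.07087068e-01, -5.64806896e-04, -8.26526036e-04]), 'force': array([-0.22963954, -0.89936815,  0.3121628 ]), 'ft_torque': array([-0.02954216, -0.04766197,  0.03495353]), 'gripper_force': 0.0, 'finger_gap': 1.0020734136676077}
```

View pics/scene1.png

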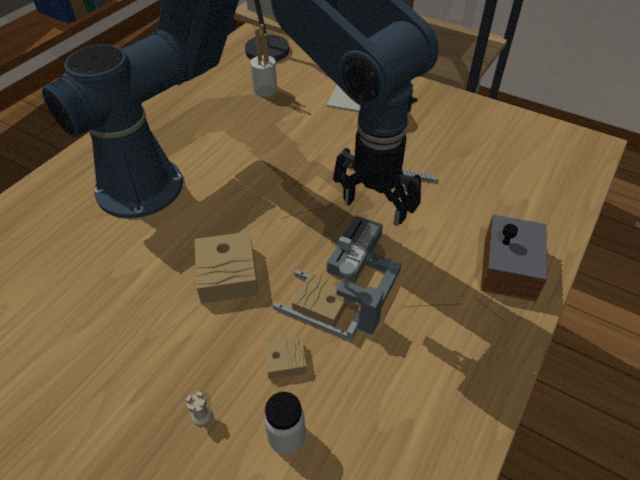

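View pics/side1.png

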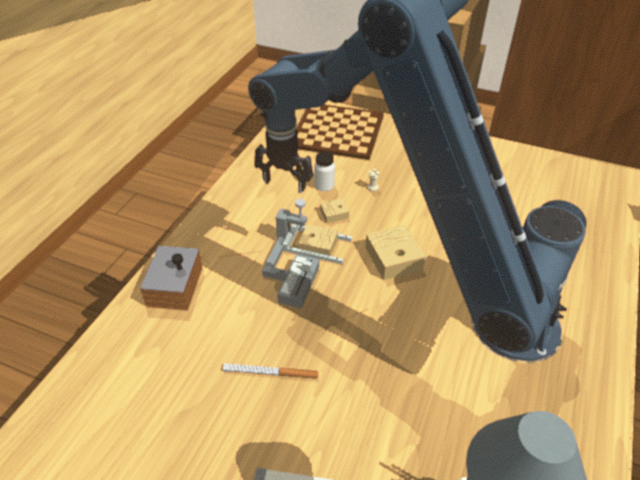

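The scene view shows three look-alike tiles: large at (225,267), middle-sized in the channel at (319,298), small at (286,357). I choose the one in the channel. The scale is at (358,245), the rod head at about (349,268) and the column at (370,310). In the side view the gauge is at (295,250) and the rod head at (300,203).

```bash
cat >> h.py <<'E'
from scipy.spatial.transform import Rotation as Rn
_snap=snap
def snap(n,f=None):
    s=_snap(n,f); s['rotation']=Rn.from_quat(s['rotation']).as_matrix() if np.size(s['rotation'])==4 else np.array(s['rotation']); return s
E
python3 - <<'E'
import cv2,numpy as np
a=cv2.imread('pics/scene1.png')[205:345,260:410]; b=cv2.imread('pics/side1.png')[190:310,255:365]
a=cv2.resize(a,None,fx=2.8,fy=2.8,interpolation=cv2.INTER_CUBIC)
b=cv2.resize(b,None,fx=3.4,fy=3.4,interpolation=cv2.INTER_CUBIC)
o=np.zeros((410,800,3),np.uint8); o[:a.shape[0],:420]=a[:410]; o[:b.shape[0],424:424+b.shape[1]]=b
cv2.imwrite('pics/crop1.png',o)
E
```

```text
(no output)
```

View pics/crop1.png

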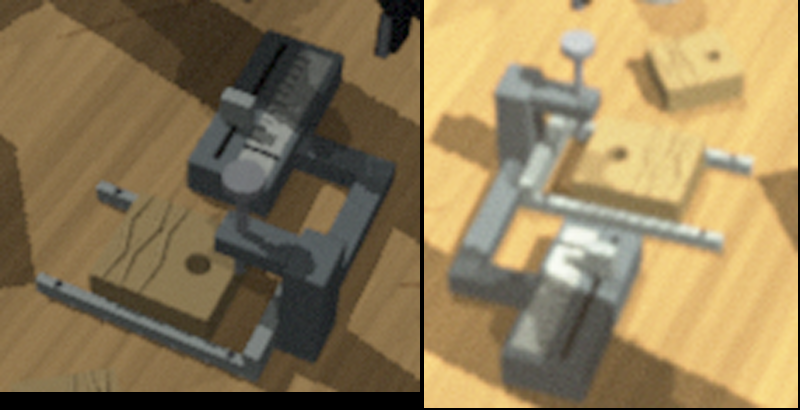

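```bash
cat > m.py <<'E'
from h import *
import pickle
d=pickle.load(open('s1.pkl','rb'))
for s in d.values(): s['rotation']=Rn.from_quat(s['rotation']).as_matrix()
A=lambda u,v,z:onz(d['scene'],u/2.8+260,v/2.8+205,z)
B=lambda u,v,z:onz(d['side'],(u-424)/3.4+255,v/3.4+190,z)
for n,f,u,v,z in [('head',A,243,178,.15),('head',B,578,42,.15),('hole',A,198,264,.036),('hole',B,620,154,.036),
 ('rail- start',A,45,280,.015),('rail- end',A,235,357,.015),('rail+ start',B,720,240,.015),('rail+ mid',B,545,203,.015),
 ('hous -79,230',A,270,32,.035),('hous -13,230',A,342,52,.035),('hous -79,80',A,190,160,.035),('marker top',A,240,97,.064),('marker top B?',B,612,240,.064)]:
    print(n,f(u,v,z).round(4))
print(proj(d['side'],[.66,0,.036]))
E
python3 m.py
```

```text
head [ 0.6124 -0.0647  0.15  ]
head [ 0.6062 -0.0552  0.15  ]
hole [ 0.5816 -0.0668  0.036 ]
hole [ 0.5734 -0.0604  0.036 ]
rail- start [ 0.4891 -0.1219  0.015 ]
rail- end [ 0.6349 -0.1067  0.015 ]
rail+ start [ 0.4695 -0.0207  0.015 ]
rail+ mid [ 0.6156 -0.0038  0.015 ]
hous -79,230 [0.5155 0.1549 0.035 ]
hous -13,230 [0.5741 0.1651 0.035 ]
hous -79,80 [0.5286 0.0105 0.035 ]
marker top [0.5413 0.0605 0.064 ]
marker top B? [0.53   0.0554 0.064 ]
[275.15263124 240.77685692]
```

Crop: the middle tile sits in the channel with its hole facing the rod, so the choice is confirmed. The rod head is at (243,178), the hole at (198,264) and the marker at (240,97). Gauge origin is about (0.609,-0.060), yaw about 6°, and the tile is about 32 mm short of the stop, which fits the description. Next I move behind the tile, above it, and look with the wrist camera.

Call:
send_rows(commands="0 0 0 0 -1; 0 0 0 0 -0.5; 0 -0.36 -0.9 0 0; 0 -0.36 -0.9 0 0; 0 -0.36 -0.9 0 0; 0 -0.36 -0.9 0 0; 0 -0.36 -0.9 0 0; 0 -0.36 -0.9 0 0; 0 -0.36 -0.9 0 0; 0 -0.36 -0.9 0 0; 0 0 0 0 0; 0 0 0 0 0")

```text
t: 1.1
tcp_pos: [0.4874, -0.0725, 0.2393]
tool_rot: [0.67, 0.743, 0.0, -0.0]
force: [0.1, -0.9, 0.3]
finger_gap: -0.002
gripper_force: 0.0
```

Run:
```python
from h import *
import pickle
d={n:snap(n,n+'2.png') for n in("wrist","scene","side")}
pickle.dump(d,open('s2.pkl','wb'))
s=readout.sense(); print(s['t'],s['tcp_pos'],Rn.from_quat(s['tool_rot']).as_matrix().round(3),s['force'])
w=d['wrist'];print(w['eye'],w['rotation'],w['intrinsics'])
```

```text
1.25 [ 0.48887348 -0.07219737  0.23937649] [[-0.105  0.994  0.001]
 [ 0.994  0.105 -0.   ]
 [-0.     0.001 -1.   ]] [ 0.50855009  0.26333873 -0.63517394]
[ 0.48125724 -0.0049522   0.37376316] [[ 0.99470731  0.0995102   0.02559488]
 [ 0.10273337 -0.95884595 -0.26468905]
 [-0.00179771  0.26591758 -0.96399409]] [[371.64829954   0.         316.71111974]
 [  0.         371.64829954 243.65481291]
 [  0.           0.           1.        ]]
```

View pics/wrist2.png

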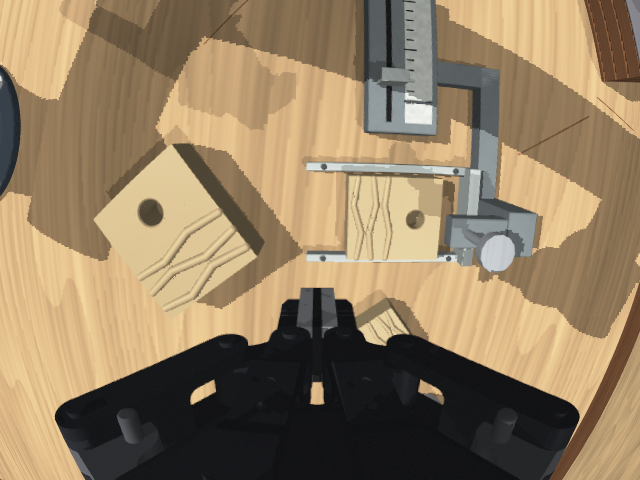

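Wrist view: tile at (395,218), hole (415,219), rod head (497,253), rails at rows 167 and 257, marker top (395,75), needle near (420,98). Next I locate these.

```bash
cat >> h.py <<'E'
def won(s,u,v,z):
    K=s['intrinsics']; a=np.array([(u-K[0][2])/K[0][0],(v-K[1][2])/K[1][1]]); t=np.hypot(*a)
    d=s['rotation']@np.r_[a/max(t,1e-9)*np.sin(t),np.cos(t)]; e=np.array(s['eye']); return e+d*(z-e[2])/d[2]
E
python3 - <<'E'
from h import *
import pickle
w=pickle.load(open('s2.pkl','rb'))['wrist']
P={}
for n,u,v,z in [('head',497,252,.15),('hole',415,219,.036),('tile rearL',347,176,.036),('tile rearR',347,258,.036),('tile frontL',441,178,.036),('rail+ a',307,165,.015),('rail+ b',465,171,.015),('rail- a',307,257,.015),('rail- b',455,258,.015),('hous-79,80',366,132,.035),('hous-13,80',436,134,.035),('marker top',395,72,.064)]:
    P[n]=won(w,u,v,z)[:2]
a=np.deg2rad(5.9)
for n,p in P.items():
    r=p-P['head']; print(n,p.round(4),'gauge',(np.array([[np.cos(a),np.sin(a)],[-np.sin(a),np.cos(a)]])@r).round(4))
for a_,b_ in [('rail+ a','rail+ b'),('rail- a','rail- b'),('tile rearL','tile frontL'),('hous-79,80','hous-13,80')]:
    r=P[b_]-P[a_];print(a_,np.degrees(np.arctan2(r[1],r[0])),np.hypot(*r))
E
```

```text
head [ 0.6102 -0.0596] gauge [0. 0.]
hole [ 0.5805 -0.0639] gauge [-0.0301 -0.0013]
tile rearL [ 0.5111 -0.0314] gauge [-0.0958  0.0382]
tile rearR [ 0.5205 -0.1088] gauge [-0.0944 -0.0398]
tile frontL [ 0.6    -0.0218] gauge [-0.0063  0.0386]
rail+ a [ 0.4735 -0.0265] gauge [-0.1326  0.0469]
rail+ b [ 0.6324 -0.012 ] gauge [0.027  0.0451]
rail- a [ 0.4824 -0.1184] gauge [-0.1332 -0.0454]
rail- b [ 0.6385 -0.104 ] gauge [ 0.0235 -0.0471]
hous-79,80 [0.5238 0.0107] gauge [-0.0788  0.0788]
hous-13,80 [0.5896 0.0186] gauge [-0.0125  0.0799]
marker top [0.539  0.0639] gauge [-0.0582  0.1301]
rail+ a 5.229948366525544 0.15963437176206752
rail- a 5.26991874778386 0.15669620698172343
tile rearL 6.137287654845382 0.08950037483350022
hous-79,80 6.843937688540606 0.06631295910036371
```

Call:
send_rows(commands="0 0 0 1 0; 0 0 0 1 0; 0 0 0 1 0; 0 0 0 1 0; 0 0 0 1 0; 0 0 0 1 0; 0 0 0 1 0; 0 0 0 1 0; 0 0 0 1 0; 0 0 0 1 0; 0 0 0 0.65 0; 0 0 0 0 0; 0 0 0 0 0")

```text
t: 2.33
tcp_pos: [0.4882, -0.0719, 0.0255]
tool_rot: [0.669, 0.743, -0.0, -0.001]
force: [0.7, -0.1, -0.2]
finger_gap: -0.004
gripper_force: 0.0
```

Call:
send_rows(commands="0 0 0.3 0 0; 0 0 0.3 0 0; 0 0 0.3 0 0; 0 0 0.2 0 0; 0 0 0.2 0 0; 0 0 0.2 0 0; 0 0 0 0 0")

```text
t: 2.92
tcp_pos: [0.5178, -0.0689, 0.0268]
tool_rot: [0.669, 0.743, -0.0, -0.0]
force: [-2.9, 0.1, 2.1]
finger_gap: 0.002
gripper_force: 1.4
```

Call:
send_rows(commands="0 0 0.1 0 0; 0 0 0.1 0 0; 0 0 0.1 0 0; 0 0 0.1 0 0; 0 0 0 0 0")

```text
t: 3.33
tcp_pos: [0.5248, -0.068, 0.0265]
tool_rot: [0.669, 0.743, -0.0, -0.001]
force: [-4.8, -1.1, 3.9]
finger_gap: -0.0
gripper_force: 2.4
```

Call:
send_rows(commands="0 0 0.07 0 0; 0 0 0 0 0")

```text
t: 3.5
tcp_pos: [0.5262, -0.068, 0.0264]
tool_rot: [0.669, 0.743, -0.0, -0.001]
force: [-4.9, -0.3, 4.1]
finger_gap: -0.003
gripper_force: 2.5
```

Call:
send_rows(commands="0 0 0.07 0 0; 0 0 0 0 0")

```text
t: 3.67
tcp_pos: [0.5277, -0.0678, 0.0264]
tool_rot: [0.669, 0.743, -0.0, -0.001]
force: [-5.0, 0.2, 4.7]
finger_gap: 0.001
gripper_force: 2.5
```

Run:
```python
from h import *
s=snap('wrist','w3.png');r=readout.sense();print(r['tcp_pos'],r['force'])
```

```text
[ 0.52774382 -0.06783355  0.0263968 ] [-4.99958415  1.3759761   4.53873707]
```

View pics/w3.png

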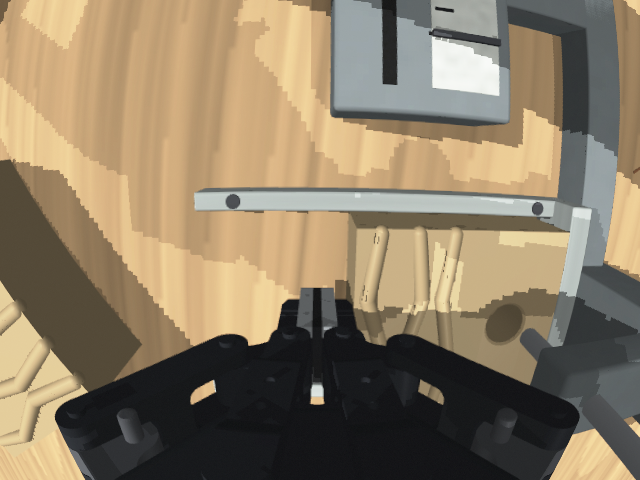

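The wrist view shows the tile's front edge at about (557,280) and the stop's face at about (570,270), so the gap is still a few mm. I keep pushing gently.

Call:
send_rows(commands="0 0 0.1 0 0; 0 0 0 0 0")

```text
t: 3.88
tcp_pos: [0.5304, -0.0678, 0.0264]
tool_rot: [0.669, 0.743, 0.0, 0.0]
force: [-3.6, -0.3, 1.3]
finger_gap: -0.001
gripper_force: 1.9
```

Call:
send_rows(commands="0 0 0.06 0 0; 0 0 0 0 0")

```text
t: 4.05
tcp_pos: [0.5314, -0.0677, 0.0263]
tool_rot: [0.669, 0.743, -0.0, -0.0]
force: [-4.6, 0.5, 3.9]
finger_gap: -0.005
gripper_force: 2.5
```

Call:
send_rows(commands="0 0 0.06 0 0; 0 0 0 0 0")

```text
t: 4.22
tcp_pos: [0.5326, -0.0675, 0.0263]
tool_rot: [0.669, 0.743, -0.0, -0.0]
force: [-4.2, -0.3, 2.2]
finger_gap: -0.001
gripper_force: 2.4
```

Call:
send_rows(commands="0 0 0.06 0 0; 0 0 0 0 0")

```text
t: 4.38
tcp_pos: [0.5327, -0.0675, 0.0263]
tool_rot: [0.669, 0.743, -0.001, -0.001]
force: [-6.4, -1.7, 5.6]
finger_gap: 0.001
gripper_force: 3.6
```

Call:
send_rows(commands="0 0 0.06 0 0; 0 0 0 0 0")

```text
t: 4.55
tcp_pos: [0.5328, -0.0673, 0.0263]
tool_rot: [0.669, 0.743, -0.002, -0.002]
force: [-9.4, -2.7, 8.0]
finger_gap: 0.003
gripper_force: 4.7
```

The force rises with no further motion, so the tile is home. I back off, lift and check.

Call:
send_rows(commands="0 0 -0.3 0 0; 0 0 -0.4 0 0; 0 0 0 1 0; 0 0 0 0 0")

```text
t: 4.88
tcp_pos: [0.5251, -0.0704, 0.0081]
tool_rot: [0.669, 0.743, 0.002, 0.005]
force: [1.2, -1.1, 11.1]
finger_gap: 0.0
gripper_force: 5.3
```

I got the sign wrong: +z is down, and the fingertips touched the desk lightly (11 N). Now lifting.

Call:
send_rows(commands="0 0 0 -1 0; 0 0 0 -1 0; 0 0 0 -1 0; 0 0 0 -1 0; 0 0 0 -1 0; 0 0 0 -1 0; 0 0 0 -1 0; 0 0 0 -1 0; 0 0 0 -1 0; 0 0 0 -0.8 0; 0 0 0 0 0; 0 0 0 0 0")

```text
t: 5.88
tcp_pos: [0.5225, -0.0691, 0.203]
tool_rot: [0.669, 0.743, 0.001, 0.002]
force: [-0.4, -0.6, -0.7]
finger_gap: -0.001
gripper_force: 0.0
```

Run:
```python
from h import *
s=snap('wrist','w4.png');r=readout.sense();print(r['tcp_pos'],r['force'],r['q'],s['eye'],s['rotation'])
import pickle;pickle.dump(s,open('s4.pkl','wb'))
```

```text
[ 0.52150278 -0.06887072  0.20200238] [ 0.22770172 -0.38773399 -1.65943508] [-3.44053953e-01  4.45580512e-01  1.72038055e+00  2.99688486e-04
  9.74338382e-01 -4.48780474e-01] [ 0.51567951 -0.00144625  0.33737585] [[ 0.99455255  0.09975941  0.03022066]
 [ 0.10420867 -0.95827071 -0.26619127]
 [ 0.00240449  0.26789046 -0.96344638]]
```

View pics/w4.png

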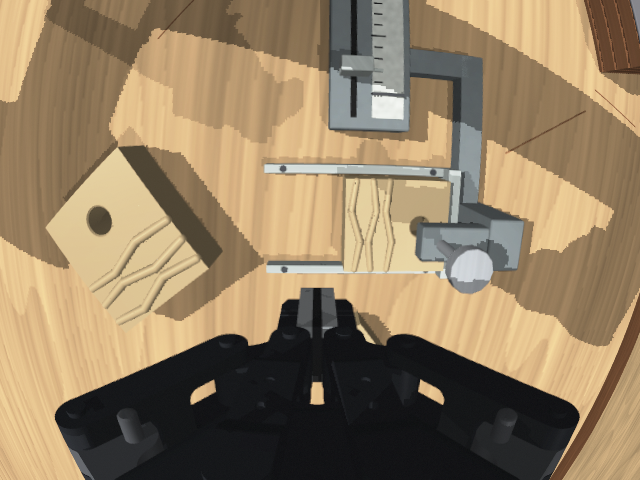

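The tile's front edge at column 451 meets the stop. The rod head is at (470,270), the marker top at (358,62), the needle at (388,94).

```bash
cat > g.py <<'E'
import numpy as np
O=np.array([.6102,-.0596]);a=np.deg2rad(5.9);G=np.array([[np.cos(a),np.sin(a)],[-np.sin(a),np.cos(a)]])
E
python3 - <<'E'
from h import *
from g import *
import pickle
w=pickle.load(open('s4.pkl','rb'))
for n,u,v,z in [('head',470.5,269,.15),('rearL',345,179,.036),('rearR',343,272,.036),('frontL',451,182,.036),('rail+ a',265,167,.015),('marker',358,60,.064),('needle',388,94,.038)]:
    p=won(w,u,v,z)[:2];print(n,p.round(4),(G@(p-O)).round(4))
print('tcp',G@(readout.sense()['tcp_pos'][:2]-O))
E
```

```text
head [ 0.6101 -0.059 ] [-0.0001  0.0006]
rearL [ 0.5423 -0.0281] [-0.0643  0.0383]
rearR [ 0.5504 -0.1076] [-0.0645 -0.0416]
frontL [ 0.6328 -0.0189] [0.0267 0.0381]
rail+ a [ 0.4739 -0.0265] [-0.1321  0.047 ]
marker [0.5397 0.064 ] [-0.0575  0.1302]
needle [0.5689 0.0454] [-0.0303  0.1087]
tcp [-0.08918033 -0.0001042 ]
```

Rear edge at x = -64.4 mm: home. Now over the rod head and down to near contact.

Call:
send_rows(commands="0 0 0.89 0 0; 0 0 0.89 0 0; 0 0 0.89 0 0; 0 0 0.89 0 0; 0 0 0.89 0 0; 0 0 0 0 0; 0 0 0 0.9 0; 0 0 0 0.9 0; 0 0 0 0 0; 0 0 0 0 0")

```text
t: 6.77
tcp_pos: [0.6078, -0.0592, 0.1643]
tool_rot: [0.669, 0.743, -0.001, -0.002]
force: [0.7, -0.5, 0.5]
finger_gap: -0.001
gripper_force: 0.0
```

Call:
send_rows(commands="0 0 0 0.2 0; 0 0 0 0.2 0; 0 0 0 0.2 0; 0 0 0 0 0")

```text
t: 7.1
tcp_pos: [0.6101, -0.0597, 0.1545]
tool_rot: [0.669, 0.743, 0.0, 0.001]
force: [-0.0, -0.1, -0.2]
finger_gap: 0.001
gripper_force: 0.0
```

Call:
send_rows(commands="0 0 0 0.2 0; 0 0 0 0.2 0; 0 0 0 0.2 0")

```text
t: 7.35
tcp_pos: [0.6101, -0.0597, 0.1428]
tool_rot: [0.669, 0.743, 0.0, 0.001]
force: [-0.6, 0.0, 5.5]
finger_gap: 0.001
gripper_force: 2.4
```

Run:
```python
from h import *
s=snap('wrist');a=s['pixels'][:,:,::-1]
b=snap('scene')['pixels'][150:350,240:440,::-1]
o=np.zeros((480,800,3),np.uint8);o[:,:480]=a[:,160:640];o[:320,480:]=cv2.resize(b,(320,320))
cv2.imwrite('pics/c5.png',o);print(readout.sense()['force'],readout.sense()['tcp_pos'])
```

```text
[ 0.65041007 -0.56795818  0.14533383] [ 0.60985324 -0.05954366  0.14170667]
```

View pics/c5.png

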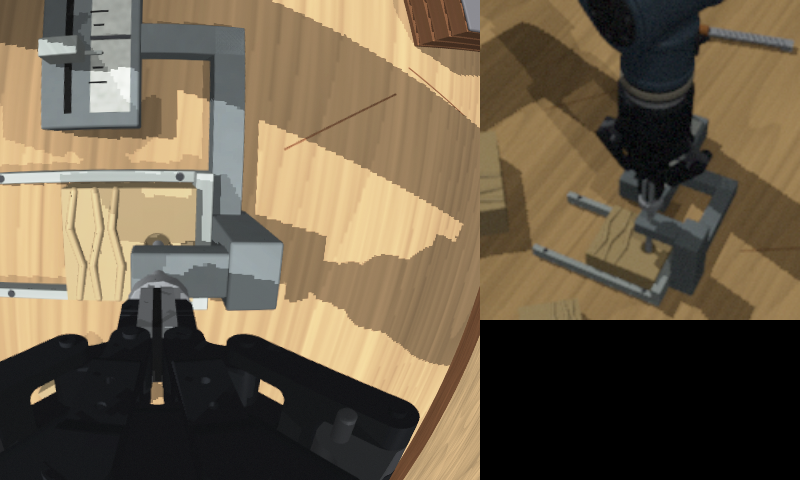

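The needle is at crop (115,38), moving with the rod. The fingertips are on the head. I continue in small steps with rests, since residual force at rest means the rod has bottomed.

Call:
send_rows(commands="0 0 0 0.1 0; 0 0 0 0.1 0; 0 0 0 0 0; 0 0 0 0 0")

```text
t: 7.78
tcp_pos: [0.6095, -0.0594, 0.1378]
tool_rot: [0.669, 0.743, -0.0, -0.0]
force: [0.3, -0.6, 0.0]
finger_gap: -0.0
gripper_force: 0.1
```

Call:
send_rows(commands="0 0 0 0.05 0; 0 0 0 0.05 0; 0 0 0 0 0; 0 0 0 0 0")

```text
t: 8.12
tcp_pos: [0.6095, -0.0593, 0.1361]
tool_rot: [0.669, 0.743, -0.0, -0.0]
force: [0.7, 0.0, -0.2]
finger_gap: -0.001
gripper_force: 0.1
```

Call:
send_rows(commands="0 0 0 0.05 0; 0 0 0 0.05 0; 0 0 0 0 0; 0 0 0 0 0")

```text
t: 8.45
tcp_pos: [0.6095, -0.0594, 0.1341]
tool_rot: [0.669, 0.743, -0.0, -0.0]
force: [-0.0, 0.1, 1.3]
finger_gap: 0.005
gripper_force: 0.3
```

Call:
send_rows(commands="0 0 0 0.05 0; 0 0 0 0.05 0; 0 0 0 0 0; 0 0 0 0 0")

```text
t: 8.78
tcp_pos: [0.6099, -0.0596, 0.1321]
tool_rot: [0.669, 0.743, 0.0, 0.0]
force: [0.4, 0.2, 0.0]
finger_gap: 0.001
gripper_force: 0.0
```

Call:
send_rows(commands="0 0 0 0.05 0; 0 0 0 0.05 0; 0 0 0 0 0; 0 0 0 0 0")

```text
t: 9.12
tcp_pos: [0.6099, -0.0596, 0.1302]
tool_rot: [0.669, 0.743, 0.0, 0.0]
force: [0.7, -0.0, 0.4]
finger_gap: 0.002
gripper_force: 0.3
```

Call:
send_rows(commands="0 0 0 0.05 0; 0 0 0 0.05 0; 0 0 0 0 0; 0 0 0 0 0")

```text
t: 9.45
tcp_pos: [0.6099, -0.0596, 0.1283]
tool_rot: [0.669, 0.743, 0.0, 0.0]
force: [0.9, 0.2, 0.0]
finger_gap: 0.001
gripper_force: 0.4
```

Call:
send_rows(commands="0 0 0 0.05 0; 0 0 0 0.05 0; 0 0 0 0 0; 0 0 0 0 0")

```text
t: 9.78
tcp_pos: [0.6099, -0.0596, 0.1262]
tool_rot: [0.669, 0.743, 0.0, 0.0]
force: [1.0, -0.7, 1.2]
finger_gap: 0.002
gripper_force: 0.4
```

Call:
send_rows(commands="0 0 0 0.05 0; 0 0 0 0.05 0; 0 0 0 0 0; 0 0 0 0 0")

```text
t: 10.12
tcp_pos: [0.6098, -0.0595, 0.1242]
tool_rot: [0.669, 0.743, 0.0, 0.0]
force: [1.0, 0.3, 1.0]
finger_gap: 0.001
gripper_force: 0.5
```

Call:
send_rows(commands="0 0 0 0.05 0; 0 0 0 0.05 0; 0 0 0 0 0; 0 0 0 0 0")

```text
t: 10.45
tcp_pos: [0.6099, -0.0595, 0.1234]
tool_rot: [0.669, 0.743, 0.0, 0.0]
force: [-1.3, -0.1, 7.9]
finger_gap: -0.001
gripper_force: 3.7
```

Call:
send_rows(commands="0 0 0 0.04 0; 0 0 0 0 0; 0 0 0 0 0")

```text
t: 10.7
tcp_pos: [0.6099, -0.0595, 0.1233]
tool_rot: [0.669, 0.743, 0.0, 0.0]
force: [-1.6, -0.1, 11.1]
finger_gap: -0.0
gripper_force: 5.5
```

Bottomed at about 34.7 mm travel, so the needle should be near y = 179 mm. Now up and over to the -y side of the marker.

Call:
send_rows(commands="0 0 0 -0.75 0; 0 0 0 -0.75 0; 0 0.95 -0.6 0 0; 0 0.95 -0.6 0 0; 0 0.95 -0.6 0 0; 0 0.95 -0.6 0 0; 0 0.95 -0.6 0 0; 0 0 0 0 0; 0 0 0 0 0; 0 0 0 0 0")

```text
t: 11.53
tcp_pos: [0.5407, 0.0284, 0.1515]
tool_rot: [0.669, 0.743, 0.0, 0.0]
force: [-0.2, -0.8, 0.4]
finger_gap: -0.0
gripper_force: 0.0
```

Run:
```python
from h import *
from g import *
import pickle
s=snap('wrist','w6.png');pickle.dump(s,open('s6.pkl','wb'));r=readout.sense();print(r['tcp_pos'],G@(r['tcp_pos'][:2]-O),r['force'])
```

```text
[0.54111659 0.02807049 0.15153557] [-0.05970559  0.09430734] [-0.62967267  0.01279013 -0.69558592]
```

View pics/w6.png

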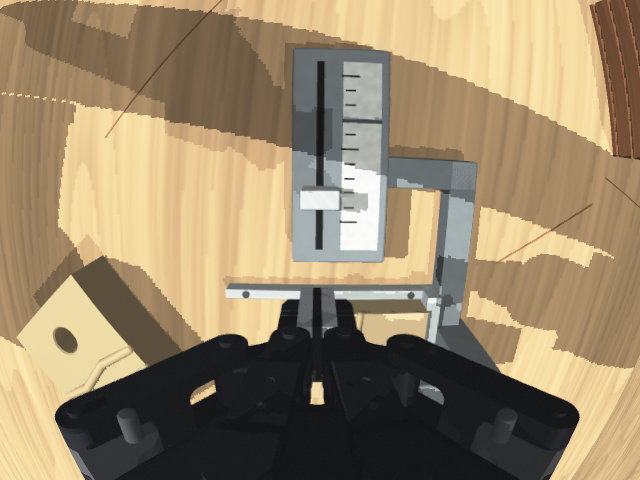

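The wrist view shows the needle at (363,121), the marker top at (320,199), and the fingers on the near side of the marker.

Run:
```python
from h import *
from g import *
import pickle
w=pickle.load(open('s6.pkl','rb'))
g=w['pixels'].mean(2)
print(g[110:132,358:374].mean(1).round(), g[188:214,305:336].mean(1).round())
for n,u,v,z in [('needle',363,121,.038),('mk far',320,190.5,.064),('mk near',320,208.5,.064),('hous y230',340,48,.035),('hous y80',340,261,.035)]:
    p=won(w,u,v,z)[:2];print(n,(G@(p-O)).round(4))
```

```text
[173. 171. 172. 173. 175. 176. 177. 178. 169. 109.  68.  66.  75. 123.
 172. 172. 172. 172. 172. 173. 175. 177.] [108. 107. 143. 220. 237. 240. 240. 240. 240. 240. 240. 240. 240. 241.
 241. 241. 241. 241. 241. 241. 235. 197. 132. 143. 144. 144.]
needle [-0.0291  0.178 ]
mk far [-0.0576  0.1343]
mk near [-0.0575  0.1233]
hous y230 [-0.0442  0.2286]
hous y80 [-0.0429  0.0804]
```

Call:
send_rows(commands="0 0 0 0.98 0; 0 0 0 0.98 0; 0 0 0 0.98 0; 0 0 0 0.98 0; 0 0 0 0.95 0; 0 0 0 0 0; 0 0 0 0 0")

```text
t: 12.17
tcp_pos: [0.5402, 0.028, 0.0532]
tool_rot: [0.67, 0.743, -0.001, -0.001]
force: [0.3, 0.2, 0.1]
finger_gap: -0.003
gripper_force: 0.0
```

Call:
send_rows(commands="0 0.3 0 0 0; 0 0.3 0 0 0; 0 0.2 0 0 0; 0 0.2 0 0 0; 0 0.2 0 0 0; 0 0.2 0 0 0; 0 0.2 0 0 0; 0 0.2 0 0 0; 0 0.2 0 0 0; 0 0.2 0 0 0; 0 0.2 0 0 0; 0 0.2 0 0 0; 0 0 0 0 0; 0 0 0 0 0")

```text
t: 13.33
tcp_pos: [0.5337, 0.081, 0.0538]
tool_rot: [0.669, 0.743, -0.001, -0.001]
force: [0.6, 0.5, -0.3]
finger_gap: -0.0
gripper_force: 0.0
```

```bash
cat > k.py <<'E'
from h import *
from g import *
import pickle,sys
s=snap('wrist',sys.argv[1]);pickle.dump(s,open('s7.pkl','wb'));r=readout.sense();print(r['tcp_pos'],G@(r['tcp_pos'][:2]-O),r['force'])
E
python3 k.py w7.png
```

```text
[0.53368505 0.08082617 0.05377513] [-0.06167488  0.14754748] [-0.22808282 -0.83813246 -1.28181615]
```

View pics/w7.png

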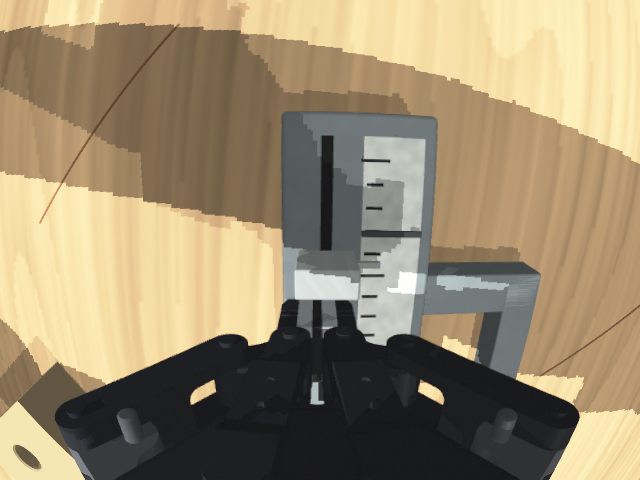

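The marker's finger points at about (368,265) and the needle is at (391,234). I measure the remaining gap.

Run:
```python
from h import *
from g import *
import pickle
w=pickle.load(open('s7.pkl','rb'));g=w['pixels'].mean(2)
print(g[224:244,395:418].mean(1).round()); print(g[250:276,364:378].mean(1).round()); print(g[240:305,310:345].mean(1).round())
f=lambda u,v,z:(G@(won(w,u,v,z)[:2]-O)).round(4)
print('needle',f(391,234,.038),'finger',[f(368,265,z) for z in(.038,.042)],'hous230',f(360,115,.035),'top far/near',f(325,269,.064),f(325,299,.064))
```

```text
[179. 180. 178. 170. 164. 165. 160.  54.  65.  68.  68.  68.  67. 116.
 164. 182. 182. 182. 181. 181.]
[146. 142.  89.  37.  24. 100. 139. 151. 151. 152. 145. 101. 100. 124.
 126. 126. 126. 126. 158. 193. 197. 196. 195. 194. 105.  55.]
[ 68.  68.  67.  67.  67.  68.  68.  68.  68.  70.  80.  97.  97.  97.
  98.  98.  98.  98.  98.  98.  98.  98.  98.  98.  98. 100. 102. 102.
 101. 102. 116. 123. 126. 133. 158. 186. 212. 223. 223. 223. 223. 223.
 223. 223. 223. 223. 223. 223. 223. 223. 223. 223. 223. 223. 223. 222.
 222. 222. 218. 185.  97.  67.  67.  68.  68.]
needle [-0.0298  0.1784] finger [array([-0.0391,  0.1646]), array([-0.0397,  0.166 ])] hous230 [-0.0436  0.2276] top far/near [-0.0581  0.1719] [-0.058   0.1603]
```

Run:
```python
import cv2
a=cv2.imread('pics/w7.png')[215:315,280:440]
cv2.imwrite('pics/c7.png',cv2.resize(a,None,fx=5,fy=5,interpolation=cv2.INTER_CUBIC))
```

```text
(no output)
```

View pics/c7.png

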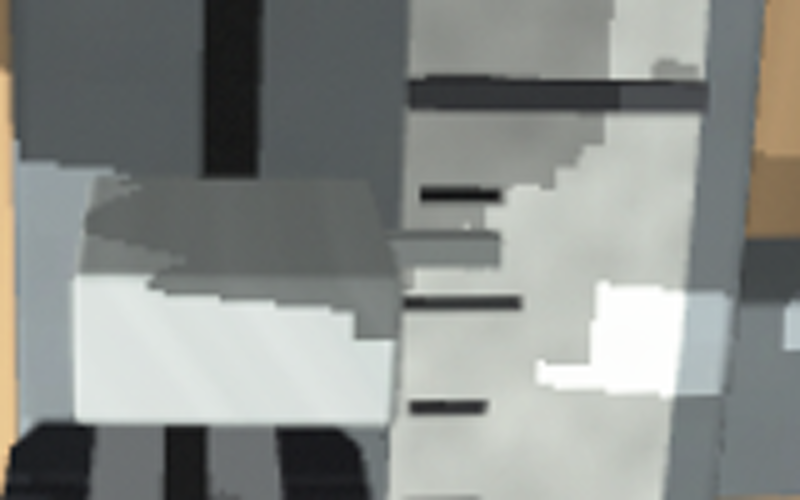

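Needle raw y = 178.4 mm and marker raw y = about 166 mm, so about 12–13 mm remain. I advance 10 mm and re-measure.

Call:
send_rows(commands="0 0.1 0 0 0; 0 0.1 0 0 0; 0 0.1 0 0 0; 0 0.1 0 0 0; 0 0.05 0 0 0; 0 0.05 0 0 0; 0 0 0 0 0; 0 0 0 0 0")

```text
t: 14.05
tcp_pos: [0.534, 0.0906, 0.0543]
tool_rot: [0.669, 0.743, 0.0, 0.0]
force: [-0.2, 0.1, -0.1]
finger_gap: -0.0
gripper_force: 0.0
```

```bash
cat > n.py <<'E'
from h import *
from g import *
import pickle
w=pickle.load(open('s7.pkl','rb'));g=w['pixels'].mean(2)
np.set_printoptions(linewidth=250)
for c in [(295,305),(325,340),(366,378),(384,394),(400,415)]:
    print(c,235,g[235:310,c[0]:c[1]].mean(1).astype(int))
E
python3 k.py w8.png; python3 n.py
```

```text
[0.53406941 0.09057045 0.05426149] [-0.06029091  0.15720063] [-0.14553684 -0.77950173  0.08955731]
(295, 305) 235 [ 89  89  89  89  89  89  89  88  89  88  88  87  87  87  88  91  98  98  98  98  99  99  99  99  99  99  99  99 100 100 100 100 100 100 102 115 125 128 129 129 129 129 128 129 128 128 127 127 127 127 127 166 207 223 223 223 224 223 224 224 224 224
 224 220 186 102  78  78  78  80  82  82  82  84  86]
(325, 340) 235 [ 71  71  71  71  71  72  72  72  72  72  72  73  72  73  73  79  96  96  96  96  96  96  96  96  97  97  97  97  97  97  97  97  98  98  99 108 122 124 126 127 127 127 128 128 128 128 128 128 128 128 128 127 127 127 129 134 134 134 134 156 207 220
 220 218 196 130  84  84  86  86  86  87  87  89  89]
(366, 378) 235 [144 144 143 143 143 143 144 144 144 144 144 145 145 145 145 133  60  42  52  54  53  53  53 110 155 149 119 110 122 129 130 131 131 155 186 198 196 166  87  78 128 184 202 201 201 200 200 200 199 198 197 197 196 196 195 195 194 184 139  43  47 141
 184 191 190 191 192 193 194 194 194 195 195 196 197]
(384, 394) 235 [139 139 139 138 138 138 139 140 141 141 142 148 151 152 152 146 115  42  55  71  73  73  74 145 191 190 190 190 190 189 190 190 191 192 193 195 197 198 198 198 198 198 197 196 196 196 195 194 193 192 192 212 250 251 251 241 211 192 192 193 194 195
 196 196 197 196 195 193 193 192 191 190 192 193 194]
(400, 415) 235 [193 193 193 192 192 192 192 192 192 193 194 194 188 175 166 167 153  45  69  77  78  77  77 137 181 196 196 195 193 192 191 190 190 190 190 190 190 191 190 190 190 189 189 189 187 186 185 183 200 231 242 242 242 241 240 240 238 206 182 182 182 181
 179 178 177 177 175 174 174 174 173 173 173 172 172]
```

```bash
cat > f.py <<'E'
from h import *
from g import *
import pickle,sys
w=pickle.load(open('s7.pkl','rb'))
nr,fr,a,b=map(float,sys.argv[1:])
f=lambda u,v,z:1e3*(G@(won(w,u,v,z)[:2]-O))[1]
n=f(390,nr,.038);print('needle',n,'finger .038/.041 gap',n-f(372,fr,.038),n-f(372,fr,.041),'top far,near',f(322,a,.064),f(322,b,.064),'gap',n-(f(322,a,.064)+f(322,b,.064))/2)
print('gap from needle 0: tile frame; eye gauge',1e3*(G@(w['eye'][:2]-O)))
E
python3 f.py 255.3 265.5 270 299.4
```

```text
needle 178.29220677676489 finger .038/.041 gap 4.592145739391555 3.570042003736603 top far,near 180.897228800508 169.44723774709522 gap 3.119973502963262
gap from needle 0: tile frame; eye gauge [-59.70596659 225.05803096]
```

About 3.3 mm left.

Call:
send_rows(commands="0 0.05 0 0 0; 0 0.05 0 0 0; 0 0.04 0 0 0; 0 0 0 0 0; 0 0 0 0 0; 0 0 0 0 0")

```text
t: 14.6
tcp_pos: [0.5335, 0.0932, 0.0542]
tool_rot: [0.669, 0.743, 0.0, 0.0]
force: [0.3, -0.7, 0.9]
finger_gap: -0.004
gripper_force: 0.3
```

```bash
python3 k.py w9.png; python3 n.py
```

```text
[0.53340262 0.09320293 0.05415248] [-0.06068357  0.1598877 ] [ 0.71456289 -0.89321584  0.47328114]
(295, 305) 235 [ 88  88  88  89  89  89  89  89  89  89  89  89  89  88  88  90  97  97  98  98  99  99  99  99  99  99  99  99 100 100 100 100 100 100 102 109 125 127 129 129 129 129 128 128 128 128 127 127 126 127 127 127 127 127 127 127 127 127 187 219 224 224
 224 224 207 139  78  78  78  80  82  82  82  84  85]
(325, 340) 235 [ 69  69  69  69  69  69  69  69  69  69  69  69  69  69  70  75  89  96  96  96  96  96  97  96  96  97  97  97  97  97  97  98  97  98  98 102 119 123 126 127 127 128 128 128 128 128 128 128 127 127 127 127 127 127 127 126 126 126 126 126 125 167
 207 220 212 168  84  84  85  86  86  87  87  88  89]
(366, 378) 235 [ 48  23  88 130 145 144 144 144 144 143 143 143 143 144 144 144 144 144 145 145 145 115  69  45  51  58  77  98 110 124 127 127 135 151 174 191 192 193 194 195 197 198 200 160  69  99 154 202 201 201 201 200 200 199 199 198 197 196 196 195 195 194
 194 162  97  45 116 171 191 191 191 192 193 194 194]
(384, 394) 235 [142 141 142 141 141 140 140 139 142 141 141 142 155 165 166 171 184 194 194 194 192 162 107  60  66  78  78  78  78 143 184 191 190 190 190 189 190 191 192 193 194 196 197 198 198 198 198 198 197 196 196 195 194 213 219 220 220 213 192 192 192 192
 192 192 193 193 194 195 196 197 196 195 194 193 192]
(400, 415) 235 [196 196 195 195 194 194 193 193 193 192 193 192 193 192 193 193 194 195 191 167 167 167 115  63  69  78  78  78  88 140 194 196 196 195 193 192 191 191 191 191 190 191 192 193 191 191 190 190 189 188 188 186 185 184 210 243 242 242 230 192 180 182
 182 182 183 183 182 181 180 177 177 175 175 174 174]
```

```bash
python3 f.py 261.3 265.7 270.3 299.8
```

```text
needle 178.24874848757236 finger .038/.041 gap 1.9677478419675651 0.9434551516992826 top far,near 183.45465664535126 171.96449849038672 gap 0.5391709197033663
gap from needle 0: tile frame; eye gauge [-59.89656811 227.71630093]
```

Call:
send_rows(commands="0 0.035 0 0 0; 0 0 0 0 0; 0 0 0 0 0; 0 -0.5 0 0 0; 0 -0.5 0 0 0; 0 0 0 -0.9 0; 0 0 0 -0.9 0; 0 0 0 -0.9 0; 0 0 0 -0.9 0; 0 0 0 -0.9 0; 0 0 0 0 0; 0 0 0 0 0; 0 0 0 0 0")

```text
t: 15.73
tcp_pos: [0.5347, 0.0734, 0.1435]
tool_rot: [0.669, 0.743, -0.0, -0.001]
force: [-0.3, -0.6, -0.1]
finger_gap: -0.001
gripper_force: 0.0
```

```bash
python3 k.py w10.png
python3 - <<'E'
from h import *
from g import *
import pickle
np.set_printoptions(linewidth=250)
w=pickle.load(open('s7.pkl','rb'));g=w['pixels'].mean(2)
def P(x,y,z):
    p=np.r_[O+G.T@[x,y],z];c=w['rotation'].T@(p-w['eye']);t=np.arctan2(np.hypot(*c[:2]),c[2]);K=w['intrinsics'];return K[0][0]*t*c[:2]/np.hypot(*c[:2])+[K[0][2],K[1][2]]
print(P(-29,.178,.038),P(-.03,.178,.038),P(-.06,.178,.064),P(-.042,.178,.041))
n=P(-.03,.178,.038);m=P(-.06,.178,.064);k=P(-.042,.178,.041)
for c in (n,m,k): 
    u,v=c.astype(int);print(u,v-20,g[v-20:v+20,u-3:u+4].mean(1).astype(int))
E
```

```text
[0.53448532 0.07356433 0.14312036] [-0.06162531  0.14024184] [ 0.32012758  0.28491534 -0.52499047]
[-262.99034875  242.0137764 ] [364.43140231 189.94067966] [318.47541491 195.11603096] [346.46415386 190.31358625]
364 169 [177 178 178 179 179 180 180 178 178 177 176 177 179 180 180 180 180 167 122  61  69  69  93 164 174 174 174 176 177 179 181 183 184 185 185 184 183 183 182 182]
318 175 [ 60  60  60  60  57  62  90  91  92  90 108 120 123 123 123 123 122 122 122 122 122 122 133 139 140 152 171 171 170 155  94  72  71  71  88 107 112 112 113 112]
346 170 [151 145 131 127 143 153 153 154 153 151 150 150 150 150 135 122 119 106 108 150 164 167 164 157 159 161 161 161 162 162 162 157 124 114 155 157 159 160 159 158]
```

Run:
```python
from h import *
from g import *
import pickle
np.set_printoptions(linewidth=250)
w=pickle.load(open('s7.pkl','rb'));g=w['pixels'].mean(2).astype(int)
print('cols 334..376 step2')
for r in range(178,198): print(r,g[r,334:378:2])
print('marker'); 
for r in range(180,208,1): print(r,g[r,300:338:4])
f=lambda u,v,z:(1e3*(G@(won(w,u,v,z)[:2]-O))).round(2)
print(f(364,187.3,.038),f(364,189.7,.038),f(364,191.5,.038),f(318,185,.064),f(318,204.3,.064),f(346,184.5,.041),f(346,188.7,.041))
```

```text
cols 334..376 step2
178 [ 84  84 103 109 109 112 180 179 180 181 181 178 178 180 181 177 173 171 172 177 180 179]
179 [ 83  84 102 109 109 112 177 177 178 180 181 179 180 181 180 177 173 170 171 173 179 179]
180 [ 84  84 103 110 109 112 177 176 177 179 181 180 181 183 182 177 173 172 172 175 178 177]
181 [ 89  89  94 101 108 111 175 174 175 178 181 182 184 185 183 178 175 174 175 177 179 178]
182 [ 90  91  92  92 109 111 176 174 174 178 181 185 185 185 185 178 176 176 177 179 180 179]
183 [ 91  90  91  92 104 111 177 175 174 177 182 184 186 185 182 179 177 179 180 182 182 179]
184 [ 91  92  92  92  94  94 151 170 175 178 182 185 185 184 182 179 178 180 183 185 184 181]
185 [112 114 114 112 105  85 136 150 155 157 161 165 181 184 182 179 178 182 185 186 185 182]
186 [143 146 149 146 140  85 138 128 121 123 126 128 162 168 168 168 167 172 186 187 184 180]
187 [162 162 168 166 161  83 114 100  92  93  93  94 117 121 122 122 122 126 175 176 175 174]
188 [164 163 169 170 165  99 102 100  97  96  80  78  66  63  62  63  62  55  56  55  55  78]
189 [164 163 167 171 166 130 155 156 155 154 1
[... 1456 characters left out ...]
123 122 123 125 121 162 172 171 166]
196 [109 123 122 122 124 120 169 172 172 168]
197 [110 124 122 122 125 152 170 171 173 169]
198 [109 124 122 120 125 167 170 169 175 170]
199 [110 126 129 120 124 169 169 169 175 171]
200 [109 128 150 139 140 171 169 169 175 172]
201 [109 128 170 168 169 172 168 169 174 173]
202 [110 127 170 168 168 173 168 170 172 175]
203 [109 125 170 168 167 173 166 171 170 175]
204 [109 114 154 153 154 158 155 161 161 167]
205 [164 100 109 108 108  73  72 116 118 122]
206 [173 159 159 146 107  32  32 109 107 108]
207 [173 173 173 158 109  30  28 110 108 109]
[-30.32 179.73] [-30.29 178.15] [-30.26 176.97] [-60.28 183.92] [-60.27 172.59] [-42.35 181.76] [-42.31 179.04]
```

Needle centre is at about 178.2 mm and marker centre at about 178.25 mm in the same frame. The marker's finger overlaps the needle, so they are level. The needle has not moved since bottoming, so the rod is still down, and the gripper is clear. Handing in.

```bash
python3 -c "
from h import *
print(sign_off())"
```

```text
the job is handed in; nothing more can be done
None
```

I handed the job in at about 16 s: tile against the stop, rod bottomed at about 34.7 mm (11 N at most), marker level with the needle to within about 0.5 mm by the wrist camera. One slip: a wrong-way z move touched the fingertips lightly on the desk (11 N).

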